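Seat the bench air valve and set it two turns open with its crank handle

TASK

Pull the blue crank handle out of its white upright cup, plug its steel pin fully down into the socket on the rim of the red valve wheel, and crank the wheel clockwise until the valve is closed hard on its stop. Then back it off (counter-clockwise) exactly two full turns, and finish with the handle still plugged in and held in your gripper. Leave everything else on the bench where it stands.

Things in the scene. Friction and masses are not known exactly. Their poses are not given: they have to be found in the camera images.
- handle: loose crank handle, 120 mm long, 0.08 to 0.17 kg, round; z points up along it, origin at the pin's tip. From the tip: steel pin 12 mm thick, 45 mm long (last 6 mm taper to 7 mm), steel collar 28 mm wide, 5 mm thick, blue grip 22 mm thick, 70 mm long. Starts standing in the cup, the collar on the cup's rim
- handle_collar (a point): point on the handle's axis at the underside of the collar, 45 mm above the pin's tip; when the handle is fully plugged in it coincides with wheel_socket
- handle_grip (a point): point on the handle's axis in the lower half of the blue grip, 32 mm above the collar's underside and 43 mm below the handle's top: a good place for the TCP
- cup: white upright round cup on a black foot, fixed to the bench; origin at the centre of its underside. Foot 72 mm in diameter and 10 mm thick, cup 42 mm outside diameter, bore 17 mm, rim 60 mm above the bench; nothing clamps the pin, the handle pulls straight up and must rise 47 mm to be clear
- valve: brass valve bolted to the bench under the red wheel; origin on the bench at the wheel's (vertical) axis. x runs along its copper pipes, which reach 96 mm either way and up to 54 mm high
- wheel (a joint): red wheel's angle, rad: 0 = closed, hard stop; grows as it opens, counter-clockwise from above; one turn = 6.283; other stop at 18.85. Starts 0.25 to 1.25 turns open. Friction 0.1 N m (2 N at the socket), stays where left. At 0 and each full turn the socket lies towards the valve's own +x from the axis. The wheel does not rise as it turns
- wheel_socket (a point): centre of the mouth (top) of the socket, a steel boss on the wheel's rim, 30 mm outside diameter with a vertical through bore of 16 mm, 28 mm deep. Mouth 110 mm above the bench, on a circle of 50 mm radius about the wheel's axis. The pin turns freely in it, so the wheel can be cranked with the gripper's orientation unchanged
- wheel_centre (a point): point on the wheel's axis level with the socket's mouth, 110 mm above the bench; the wheel's rim is 112 mm in outside diameter (65 mm from the axis to the boss's outside), its rim's top 98 mm and its hub's top 106 mm above the bench
- charcoal: bystander, to be left alone: black charcoal soldering block, 100 x 35 x 22 mm; origin under its centre
- pliers: bystander, to be left alone: steel pliers with blue handles, 150 mm, lying flat; origin under its centre
- bench_block: bystander, to be left alone: square steel bench block, 70 x 70 x 20 mm; origin under its centre
- jar: bystander, to be left alone: amber glass jar with black lid, 56 mm wide, 70 mm tall; origin under its centre
- mallet: bystander, to be left alone: small wooden mallet, 220 mm, lying flat; origin under its centre
Not all that is in view belongs to the job. There is more than one size of the handle; the job needs the middle-sized. Of the things that look like the valve, the larger one is meant.

How it is judged:
By the outcome, as a careful person would: the job done as asked, in the order asked, and still so for the second after the job is handed in, while the arm keeps its last pose, push and grip.
It also fails if it takes over 72 s, if anything falls off the work surface, if the arm or the gripper's body presses on something with over 40 N, if the wrist force passes 120 N, or if a joint passes its speed limit or range.

ROBOT

A 7-joint arm with a two-finger parallel gripper is mounted at the origin on the work surface. World frame = base frame: x ahead of the robot, y to its left, z up, the work surface at z = 0. Lengths are in m, angles in rad, forces in N, time in s.
With the tool pointing down it reaches from about 0.4 to 0.875 m from the base axis. Payload 19.3 kg.
Tool frame: the origin (TCP) lies between the finger pads, 19 mm behind the fingertips; this is the grasp point; z points along the fingers, y is the line along which they close (so a half turn about z gives the same grasp; the last joint's range is limited). The gripper opens to 85 mm and grips with 20 to 120 N. Pads are 22 mm wide; open, the fingers measure 114 mm over their backs; the gripper's body (76 mm by 85 mm) begins 54 mm behind the grasp point. The pads swing forward as they close: fully open they stand 13 mm farther back than shut.
Start: joints at [-1.233, 0.521, -0.036, 1.599, 0.021, 1.021, -0.113], TCP at [0.248, 0.574, 0.25] pointing down, gripper open.
Joint ranges: [-2.91, 2.91], [-0.3, 2.13], [-1.5, 1.42], [0.17, 2.43], [-1.26, 4.41], [0.16, 1.93], [-2.52, 2.52]. Speed limits (rad/s): [1.89, 1.89, 2.39, 2.39, 3.01, 3.01, 3.01].

INTERFACE

Orientations are given as [roll, pitch, yaw] about the fixed x, y, z axes, in that order (R = Rz(yaw) Ry(pitch) Rx(roll)).
In Python, from workcell import monitor, optics, job_done gives the robot as it stands.
- The arm moves only by the shell command python3 -m handwheel 'ROWS' [FORCE]. ROWS is JSON, a list of rows, each an object of numbers: "dx", "dy", "dz": the shift along the tool's x, y, z in cm; "wx", "wy", "wz": the turn, a rotation vector about the tool's x, y, z in rad; "claw": the opening in per cent of the stroke, from 0 (shut) to 100 (fully open). A call has 1 to 8 rows; each row shifts and turns the commanded pose from where the row before left it, along the tool's axes as they then stand; what a row does not reach is not made up. A row lasts 1/8 s, in which the tool goes at most 62.5 mm and 10.7 degrees, less where a joint would pass 70% of its speed; a pose out of reach is approached as far as the arm can. A call with a gripper value outside its range is refused whole. The fingers move at their own pace and stop on an object; FORCE is the grip in N (left out, the last holds). Time passes only in rows, so rows that do not move let the fingers close. It gives the time, the measured TCP pose, the force, the opening and the grip force at its end, in the units of the state.
- monitor.observe(): the state, without advancing time (a new reading comes with each control period).
- optics.grab_frame(name): name is "scene" or "top" or "wrist"; returns a dict with "frame" (400x640x3 uint8, blue, green, red), "fovy" (degrees; the focal length in pixels is half the picture's height over the tangent of half this angle, whatever the lens; pixels are square), "cx", "cy" (the principal point, pixels), "R" (3x3) and "t" (3): a world point X has camera coordinates R X + t. Camera axes: x right, y down, z forward; pixel columns grow to the right and rows downward; lengths in m; the calibration is good to about 2 mm. A picture is of the moment at which its call begins. There is no depth.
- job_done(): hands the job in; it is judged then, once.
Trained networks look in the newest picture that a camera, given by its name, has taken for a name from the list of things; names that differ only in an ending like _2 or _b are one class to them, and where a whole thing is asked for, a point or a joint stands for the part that bears it (a point fixed in the world has none). Each returns a list of dicts, best first, with "p" (0 to 1); they miss things now and then, are a little off and sometimes report something else, mostly with a low value. They report only what shows in the picture. A call takes as long as a camera call. They do not tell look-alikes from the thing itself.
- optics.masks_of(name, camera): "region" (400x640 bool, what is visible of it) and "rect" ([left, top, width, height] in pixels, round what is visible of it).
The state is a dict: "clock": time; "qpos": joint angles; "qd": joint speeds; "joint_efforts": joint torques, N m; "position": TCP position; "tool_rot": TCP orientation; "force": force on the tool from outside, world axes, zero at the start; "moment": the same for the moment, N m; "grip_width": finger opening in m; "finger_force": force on a finger pad.
Only numpy, scipy, OpenCV 4.12 (cv2) and the standard library are available. Lean on these libraries where they do the work, as an engineer would, in place of code of your own. Each camera call takes 0.05 s, during which the arm holds its last target. There are 200 camera calls.

## Working session

There is one attempt and no reset: what is moved stays moved. The work goes in short steps, Python scripts to look and compute and a shell command to move; the robot and the scene stay as the last step left them, time stands still between calls to the robot, and variables do not carry over. Pictures are saved under pics/ and viewed, at most 10 in all, crops included, and the job is handed in when it is done.

```bash
mkdir -p pics
cat > h.py <<'E'
import numpy as np, cv2
from workcell import monitor, optics
def cam(n):
    d=optics.grab_frame(n); d['f']=200/np.tan(np.radians(d['fovy'])/2); d['R']=np.array(d['R']);d['t']=np.array(d['t']); return d
def ray(d,u,v):
    r=d['R'].T@np.array([(u-d['cx'])/d['f'],(v-d['cy'])/d['f'],1]); return -d['R'].T@d['t'],r
def atz(d,u,v,z):
    c,r=ray(d,u,v); return c+r*(z-c[2])/r[2]
def proj(d,X):
    c=d['R']@np.array(X)+d['t']; return c[:2]/c[2]*d['f']+[d['cx'],d['cy']]
E
python3 - <<'E'
from h import *
s=monitor.observe();print({k:np.round(v,3).tolist() for k,v in s.items()})
for n in('scene','top'):
    d=cam(n);cv2.imwrite(f'pics/{n}1.png',d['frame']);print(n,d['fovy'],d['cx'],d['cy'],(-d['R'].T@d['t']).round(3))
    for k in('handle','cup','valve','wheel'):
        for m in optics.masks_of(k,n): print(k,round(m['p'],2),m['rect'])
E
```

```text
{'clock': 0.0, 'qpos': [-1.233, 0.522, -0.036, 1.6, 0.021, 1.021, -0.113], 'qd': [-0.002, 0.002, -0.001, 0.001, 0.0, -0.002, 0.002], 'joint_efforts': [-0.001, -92.711, 1.979, -36.995, 0.018, 0.008, 0.0], 'position': [0.248, 0.573, 0.249], 'tool_rot': [-3.14, 0.0, 2.734], 'force': [0.477, -0.231, 0.146], 'moment': [-0.018, -0.019, 0.032], 'finger_force': 0.0, 'grip_width': 0.086}
scene 47.5242576411866 309.02829480639576 199.9476420581427 [1.022 0.628 0.972]
handle 0.63 [238.2, 106.3, 14.9, 51.8]
handle 0.57 [303.2, 124.3, 9.0, 24.6]
handle 0.46 [280.5, 130.3, 11.7, 21.9]
cup 0.95 [274.9, 148.0, 24.3, 23.4]
valve 0.94 [332.6, 157.6, 36.6, 44.8]
valve 0.93 [331.0, 208.8, 69.0, 57.5]
wheel 0.88 [337.8, 156.0, 27.8, 23.2]
wheel 0.66 [344.4, 206.6, 48.4, 43.1]
top 47.60886526718573 312.52569436784825 197.8584948788404 [0.415 0.007 1.581]
handle 0.61 [197.7, 220.8, 34.3, 33.7]
handle 0.58 [387.4, 218.4, 10.8, 10.6]
handle 0.44 [410.3, 191.3, 18.9, 15.5]
cup 0.83 [374.8, 212.2, 23.9, 20.6]
valve 0.6 [256.5, 198.9, 37.3, 53.1]
valve 0.56 [324.0, 234.1, 30.0, 43.2]
wheel 0.94 [258.0, 209.7, 34.5, 33.5]
wheel 0.61 [326.4, 243.5, 23.3, 23.6]
```

View pics/scene1.png

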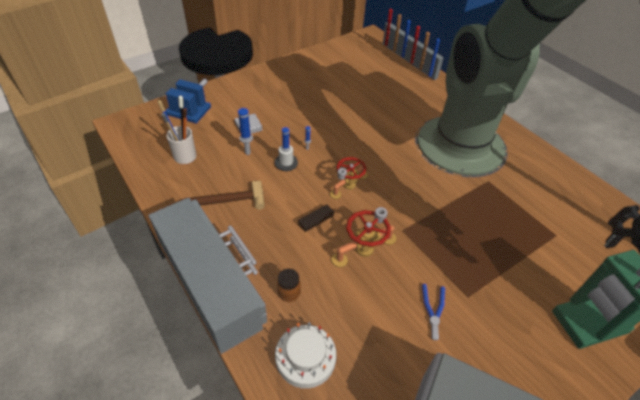

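View pics/top1.png

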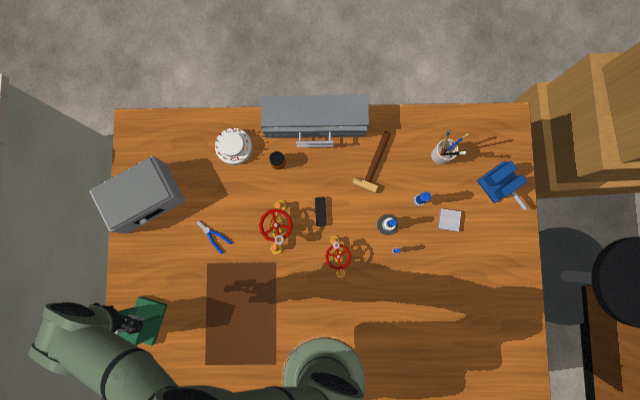

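Scene view: the handles are large at (245,130), standing loose; middle in the cup at (286,145); and small at (307,136). The cup one fits (white cup on a black foot, middle size). The valves are at (369,230), larger and the one meant, and at (350,170), smaller. In the top view the target handle is at (390,224), the target wheel at (276,226), and its socket at about (278,240). I'll confirm these in one enlarged crop.

Run:
```python
from h import *
t=cam('top');mt={k:optics.masks_of(k,'top') for k in('cup','wheel','handle')}
s=cam('scene')
a=cv2.resize(t['frame'][180:290,240:440],(800,440),interpolation=cv2.INTER_CUBIC)
b=cv2.resize(s['frame'][100:280,230:410],None,fx=3,fy=3,interpolation=cv2.INTER_CUBIC)
cv2.imwrite('pics/c1.png',a);cv2.imwrite('pics/c2.png',b)
cz={'cup':.06,'wheel':.095,'handle':.135}
for k in mt:
    for m in mt[k]:
        v,u=np.nonzero(m['region']);r=m['rect'];print(k,round(m['p'],2),(u.mean(),v.mean()),atz(t,u.mean(),v.mean(),cz[k]).round(3),'rect',atz(t,r[0]+r[2]/2,r[1]+r[3]/2,cz[k]).round(3))
print(atz(t,278,240,.11))
```

```text
cup 0.76 (np.float64(385.1522633744856), np.float64(224.4814814814815)) [ 0.511 -0.211  0.06 ] rect [ 0.516 -0.211  0.06 ]
wheel 0.64 (np.float64(339.94814814814816), np.float64(255.14074074074074)) [ 0.411 -0.057  0.095] rect [ 0.411 -0.051  0.095]
wheel 0.62 (np.float64(275.9184210526316), np.float64(224.44736842105263)) [0.513 0.152 0.095] rect [0.506 0.155 0.095]
handle 0.51 (np.float64(390.8333333333333), np.float64(222.38095238095238)) [ 0.512 -0.219  0.135] rect [ 0.509 -0.226  0.135]
[0.46158466 0.14357741 0.11      ]
```

View pics/c1.png

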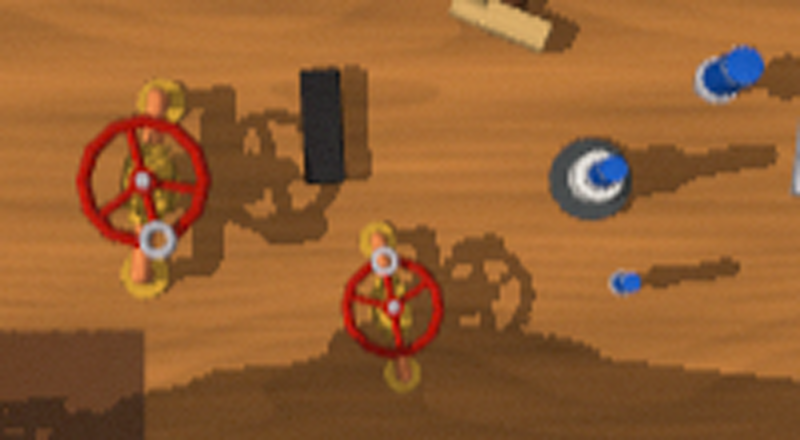

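View pics/c2.png

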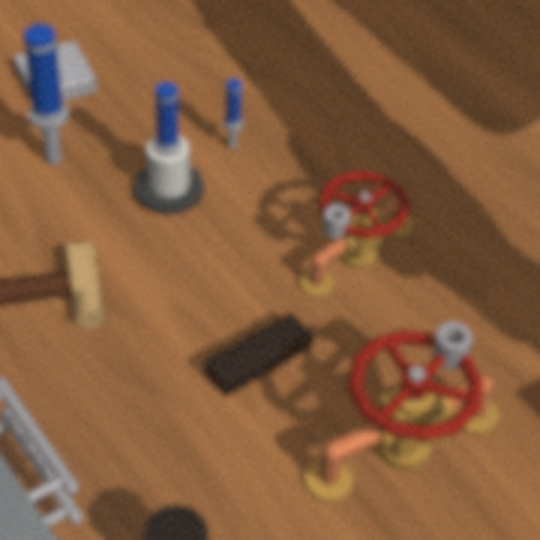

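Both crops agree: the middle handle stands in the white cup with the black foot, and the larger wheel is at top px (275.8,225), with its socket at (279.5,240). Next I compute the positions.

Run:
```python
from h import *
t=cam('top');s=cam('scene')
def tri(p,q):
    (c1,r1),(c2,r2)=ray(t,*p),ray(s,*q)
    k=np.linalg.lstsq(np.c_[r1,-r2],c2-c1,rcond=None)[0];a=c1+k[0]*r1;b=c2+k[1]*r2;return ((a+b)/2).round(4),np.linalg.norm(a-b).round(4)
print('handle top',tri((393,222.5),(230+167/3,100+90/3)),atz(t,393,222.5,.135))
print('rim',atz(t,389.2,224,.06),'foot',atz(t,388,224.75,.01),atz(s,230+168/3,100+187/3,.005))
print('hub',tri((275.75,225),(230+417/3,100+374/3)),atz(t,275.75,225,.106),atz(s,369,224.7,.106))
print('sock',tri((279.5,240),(230+454/3,100+336/3)),atz(t,279.5,240,.11),atz(s,381.3,212,.11))
print('pipes',atz(t,280.75,205,.005),atz(t,276.5,248.75,.005))
w=atz(t,389.2,224,.06);p=monitor.observe()
from scipy.spatial.transform import Rotation as Ro
R=Ro.from_euler('xyz',p['tool_rot']).as_matrix();print(R.round(3),R.T@(w-p['position'])*100, monitor.observe()['clock'])
```

```text
handle top (array([ 0.5128, -0.2266,  0.1316]), np.float64(0.0017)) [ 0.51192909 -0.22546735  0.135     ]
rim [ 0.51211322 -0.22469481  0.06      ] foot [ 0.51277795 -0.22810433  0.01      ] [ 0.51525512 -0.22770528  0.005     ]
hub (array([0.5108, 0.1515, 0.1023]), np.float64(0.0002)) [0.51050878 0.15119528 0.106     ] [0.51315524 0.15350809 0.106     ]
sock (array([0.4619, 0.1389, 0.1055]), np.float64(0.0006)) [0.46152683 0.13871526 0.11      ] [0.46504446 0.14116088 0.11      ]
pipes [0.58690394 0.14341118 0.005     ] [0.43483988 0.15855047 0.005     ]
[[-0.918  0.397  0.   ]
 [ 0.397  0.918 -0.   ]
 [-0.    -0.    -1.   ]] [-55.91823626 -62.81788316  19.00249906] 0.85
```

```bash
python3 -m handwheel '[{"dx":-3.5,"dy":-3.93,"claw":60},{"dx":-3.5,"dy":-3.93},{"dx":-3.5,"dy":-3.93},{"dx":-3.5,"dy":-3.93},{"dx":-3.5,"dy":-3.93},{"dx":-3.5,"dy":-3.93},{"dx":-3.5,"dy":-3.93},{"dx":-3.5,"dy":-3.93}]' 40
python3 -m handwheel '[{"dx":-3.5,"dy":-3.93},{"dx":-3.5,"dy":-3.93},{"dx":-3.5,"dy":-3.93},{"dx":-3.5,"dy":-3.93},{"dx":-3.5,"dy":-3.93},{"dx":-3.5,"dy":-3.93},{"dx":-3.5,"dy":-3.93},{"dx":-3.5,"dy":-3.93}]'
python3 -m handwheel '[{},{}]'
python3 - <<'E'
from h import *
d=cam('wrist');cv2.imwrite('pics/w1.png',d['frame'])
for m in optics.masks_of('handle','wrist'):print(m['p'],m['rect'])
s=monitor.observe();print(s['position'],s['tool_rot'],s['qpos'],(-d['R'].T@d['t']),proj(d,[.5125,-.2265,.135]),proj(d,[.5125,-.2265,.06]))
E
```

```text
[0.24787794 0.573729   0.25000807] [-3.14157556e+00 -1.66874134e-05  2.73375288e+00] [-1.23319563  0.52137151 -0.03631129  1.59950096  0.02118533  1.02112022
 -0.1127983 ] [0.18199761 0.60167488 0.37392667] [-233.64403698  676.64347737] [-150.88490043  590.0659502 ]schema error: expected keys dx, dy, dz, wx, wy, wz, claw
schema error: expected keys dx, dy, dz, wx, wy, wz, claw
schema error: expected keys dx, dy, dz, wx, wy, wz, claw
```

View pics/w1.png

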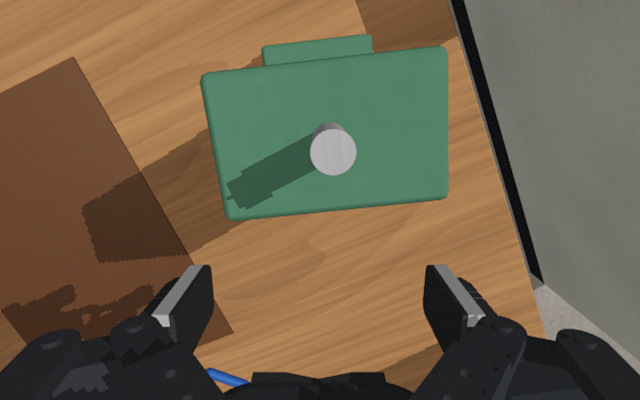

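The wrist picture shows only the green stand at the start, at (330,130). The rows were refused because every key is needed, so nothing moved. I'll retype them in full.

```bash
python3 -m handwheel '[{"dx":-3.5,"dy":-3.93,"dz":0,"wx":0,"wy":0,"wz":0,"claw":60},{"dx":-3.5,"dy":-3.93,"dz":0,"wx":0,"wy":0,"wz":0,"claw":60},{"dx":-3.5,"dy":-3.93,"dz":0,"wx":0,"wy":0,"wz":0,"claw":60},{"dx":-3.5,"dy":-3.93,"dz":0,"wx":0,"wy":0,"wz":0,"claw":60},{"dx":-3.5,"dy":-3.93,"dz":0,"wx":0,"wy":0,"wz":0,"claw":60},{"dx":-3.5,"dy":-3.93,"dz":0,"wx":0,"wy":0,"wz":0,"claw":60},{"dx":-3.5,"dy":-3.93,"dz":0,"wx":0,"wy":0,"wz":0,"claw":60},{"dx":-3.5,"dy":-3.93,"dz":0,"wx":0,"wy":0,"wz":0,"claw":60}]' 40
```

```text
clock: 1.95
position: [0.3806, 0.1725, 0.2503]
tool_rot: [3.141, 0.0, 2.734]
force: [0.9, 0.8, 0.4]
grip_width: 0.0514
finger_force: 0.0
```

```bash
python3 -m handwheel '[{"dx":-3.5,"dy":-3.93,"dz":0,"wx":0,"wy":0,"wz":0,"claw":60},{"dx":-3.5,"dy":-3.93,"dz":0,"wx":0,"wy":0,"wz":0,"claw":60},{"dx":-3.5,"dy":-3.93,"dz":0,"wx":0,"wy":0,"wz":0,"claw":60},{"dx":-3.5,"dy":-3.93,"dz":0,"wx":0,"wy":0,"wz":0,"claw":60},{"dx":-3.5,"dy":-3.93,"dz":0,"wx":0,"wy":0,"wz":0,"claw":60},{"dx":-3.5,"dy":-3.93,"dz":0,"wx":0,"wy":0,"wz":0,"claw":60},{"dx":-3.5,"dy":-3.93,"dz":0,"wx":0,"wy":0,"wz":0,"claw":60},{"dx":-3.5,"dy":-3.93,"dz":0,"wx":0,"wy":0,"wz":0,"claw":60}]'
python3 -m handwheel '[{"dx":0,"dy":0,"dz":0,"wx":0,"wy":0,"wz":0,"claw":60}]'
python3 - <<'E'
from h import *
d=cam('wrist');cv2.imwrite('pics/w2.png',d['frame'])
for k in('handle','cup'):
  for m in optics.masks_of(k,'wrist'):print(k,m['p'],m['rect'])
s=monitor.observe();print(s['position'],s['tool_rot'],s['qpos'],(-d['R'].T@d['t']),proj(d,[.5125,-.2265,.135]),proj(d,[.5125,-.2265,.06]))
E
```

```text
clock: 2.95
position: [0.513, -0.2272, 0.2501]
tool_rot: [3.141, 0.0, 2.734]
force: [1.5, 0.6, 0.5]
grip_width: 0.0511
finger_force: 0.0
clock: 3.08
position: [0.5125, -0.2293, 0.2498]
tool_rot: [-3.14, 0.001, 2.729]
force: [-0.3, 0.4, 0.2]
grip_width: 0.0514
finger_force: 0.0
handle 0.98 [241.8, 86.2, 30.8, 23.3]
handle 0.95 [242.6, 261.9, 40.2, 114.3]
handle 0.62 [304.1, 168.6, 32.4, 54.4]
cup 0.69 [289.1, 141.5, 60.7, 61.9]
[ 0.5124345  -0.22495247  0.24986513] [ 3.14129737e+00 -4.84396554e-04  2.73414194e+00] [ 0.0840634   0.43359191  0.3062994   1.78765072 -0.15738139  0.94463174
  1.61967931] [ 0.44677398 -0.20092011  0.37363313] [322.43298459 204.9843129 ] [321.51639877 181.34663072]
```

View pics/w2.png

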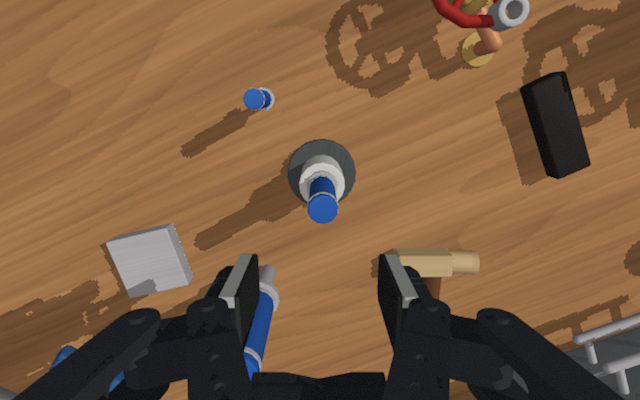

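The wrist view shows the target handle's top at (322,208), against a predicted (322,205), so it lines up. The small handle at (258,98) and the large one at (260,320) are clear of the fingers, so I can descend and grip.

```bash
python3 -m handwheel '[{"dx":0,"dy":0,"dz":4,"wx":0,"wy":0,"wz":0,"claw":60},{"dx":0,"dy":0,"dz":4,"wx":0,"wy":0,"wz":0,"claw":60},{"dx":0,"dy":0,"dz":4,"wx":0,"wy":0,"wz":0,"claw":60},{"dx":0,"dy":0,"dz":3.8,"wx":0,"wy":0,"wz":0,"claw":60},{"dx":0,"dy":0,"dz":0,"wx":0,"wy":0,"wz":0,"claw":0},{"dx":0,"dy":0,"dz":0,"wx":0,"wy":0,"wz":0,"claw":0},{"dx":0,"dy":0,"dz":0,"wx":0,"wy":0,"wz":0,"claw":0},{"dx":0,"dy":0,"dz":0,"wx":0,"wy":0,"wz":0,"claw":0}]' 80
```

```text
clock: 4.22
position: [0.513, -0.2256, 0.0931]
tool_rot: [3.141, 0.002, 2.734]
force: [-0.4, 0.5, -1.3]
grip_width: 0.0202
finger_force: 78.0
```

```bash
python3 -m handwheel '[{"dx":0,"dy":0,"dz":-2,"wx":0,"wy":0,"wz":0,"claw":0},{"dx":0,"dy":0,"dz":-3,"wx":0,"wy":0,"wz":0,"claw":0},{"dx":0,"dy":0,"dz":-5,"wx":0,"wy":0,"wz":0,"claw":0},{"dx":0,"dy":0,"dz":-5,"wx":0,"wy":0,"wz":0,"claw":0}]'
python3 -m handwheel '[{"dx":2.38,"dy":3.94,"dz":0,"wx":0,"wy":0,"wz":0,"claw":0},{"dx":2.38,"dy":3.94,"dz":0,"wx":0,"wy":0,"wz":0,"claw":0},{"dx":2.38,"dy":3.94,"dz":0,"wx":0,"wy":0,"wz":0,"claw":0},{"dx":2.38,"dy":3.94,"dz":0,"wx":0,"wy":0,"wz":0,"claw":0},{"dx":2.38,"dy":3.94,"dz":0,"wx":0,"wy":0,"wz":0,"claw":0},{"dx":2.38,"dy":3.94,"dz":0,"wx":0,"wy":0,"wz":0,"claw":0},{"dx":2.38,"dy":3.94,"dz":0,"wx":0,"wy":0,"wz":0,"claw":0},{"dx":2.38,"dy":3.94,"dz":0,"wx":0,"wy":0,"wz":0,"claw":0}]'
python3 -m handwheel '[{"dx":0,"dy":0,"dz":0,"wx":0,"wy":0,"wz":0,"claw":0},{"dx":0,"dy":0,"dz":0,"wx":0,"wy":0,"wz":0,"claw":0}]'
python3 - <<'E'
from h import *
d=cam('wrist');p=monitor.observe()['position']
cv2.imwrite('pics/w3.png',d['frame'])
for k in('wheel','handle'):
  for m in optics.masks_of(k,'wrist'):print(k,m['p'],m['rect'])
print(p,proj(d,[.4625,.139,.11]),proj(d,[.511,.152,.106]),'tip',proj(d,p-[0,0,.077]),'collar',proj(d,p-[0,0,.033]))
E
```

```text
clock: 4.72
position: [0.5123, -0.2256, 0.244]
tool_rot: [3.142, 0.0, 2.734]
force: [1.3, 0.8, -1.1]
grip_width: 0.0202
finger_force: 78.1
clock: 5.72
position: [0.4625, 0.1407, 0.2426]
tool_rot: [3.141, 0.001, 2.734]
force: [0.2, 0.3, -1.0]
grip_width: 0.0204
finger_force: 78.2
clock: 5.98
position: [0.4628, 0.1389, 0.2423]
tool_rot: [3.141, 0.0, 2.734]
force: [-0.2, -0.3, -0.5]
grip_width: 0.0203
finger_force: 78.3
wheel 0.6 [286.0, 173.1, 138.0, 119.3]
wheel 0.6 [39.9, 168.6, 104.6, 101.4]
wheel 0.47 [289.6, 120.6, 132.8, 174.1]
handle 0.97 [281.0, 226.2, 76.2, 150.2]
[0.46290154 0.13847114 0.24227855] [318.29334808 199.40991086] [357.84750739 246.24693335] tip [317.88776944 225.17127996] collar [317.92815885 256.17545508]
```

View pics/w3.png

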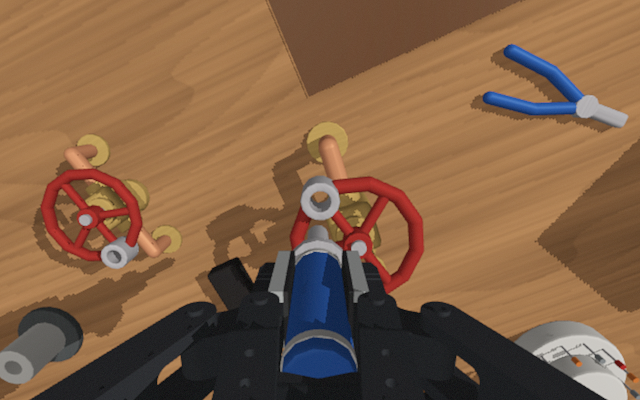

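The wrist view shows the socket mouth at (320,198), predicted (318,199), with the pin tip at about (318,228). I shift about 1 mm and descend.

```bash
python3 -m handwheel '[{"dx":0.1,"dy":0.12,"dz":2.5,"wx":0,"wy":0,"wz":0,"claw":0},{"dx":0,"dy":0,"dz":2.5,"wx":0,"wy":0,"wz":0,"claw":0},{"dx":0,"dy":0,"dz":0.5,"wx":0,"wy":0,"wz":0,"claw":0},{"dx":0,"dy":0,"dz":0.5,"wx":0,"wy":0,"wz":0,"claw":0},{"dx":0,"dy":0,"dz":0.3,"wx":0,"wy":0,"wz":0,"claw":0}]'
```

```text
clock: 6.75
position: [0.4627, 0.1407, 0.1794]
tool_rot: [3.141, 0.001, 2.733]
force: [-0.5, -0.2, -1.1]
grip_width: 0.02
finger_force: 78.3
```

```bash
python3 -m handwheel '[{"dx":0,"dy":0,"dz":0.7,"wx":0,"wy":0,"wz":0,"claw":0},{"dx":0,"dy":0,"dz":0.7,"wx":0,"wy":0,"wz":0,"claw":0},{"dx":0,"dy":0,"dz":0.7,"wx":0,"wy":0,"wz":0,"claw":0}]'
python3 -m handwheel '[{"dx":0,"dy":0,"dz":0.5,"wx":0,"wy":0,"wz":0,"claw":0},{"dx":0,"dy":0,"dz":0.5,"wx":0,"wy":0,"wz":0,"claw":0},{"dx":0,"dy":0,"dz":0.3,"wx":0,"wy":0,"wz":0,"claw":0},{"dx":0,"dy":0,"dz":0,"wx":0,"wy":0,"wz":0,"claw":0}]'
```

```text
clock: 7.12
position: [0.4623, 0.1408, 0.1575]
tool_rot: [-3.142, -0.0, 2.734]
force: [0.7, -0.6, -0.4]
grip_width: 0.0201
finger_force: 78.3
clock: 7.62
position: [0.4623, 0.1407, 0.1448]
tool_rot: [-3.141, -0.0, 2.734]
force: [0.5, 0.3, -0.1]
grip_width: 0.0206
finger_force: 78.3
```

```bash
python3 -m handwheel '[{"dx":0,"dy":0,"dz":0.15,"wx":0,"wy":0,"wz":0,"claw":0},{"dx":0,"dy":0,"dz":0.1,"wx":0,"wy":0,"wz":0,"claw":0},{"dx":0,"dy":0,"dz":0,"wx":0,"wy":0,"wz":0,"claw":0}]'
```

```text
clock: 8.0
position: [0.4625, 0.1408, 0.1429]
tool_rot: [3.141, 0.0, 2.734]
force: [-0.8, -0.6, 7.3]
grip_width: 0.0201
finger_force: 79.3
```

Plugged in: 7 N on the mouth and the height matches. Next is a table of crank steps (22.5° each, tool axes).

Run:
```python
import numpy as np
y=2.734;c=np.array([.511,.152])
th=np.radians(193-22.5*np.arange(17))
P=5*np.c_[np.cos(y-th),np.sin(y-th)]
for k,d in enumerate(np.diff(P,axis=0)):print(k,193-22.5*(k+1),d.round(2),(c+.05*np.r_[np.cos(th[k+1]),np.sin(th[k+1])]).round(4))
```

```text
0 170.5 [0.83 1.77] [0.4617 0.1603]
1 148.0 [0.09 1.95] [0.4686 0.1785]
2 125.5 [-0.66  1.83] [0.482  0.1927]
3 103.0 [-1.32  1.44] [0.4998 0.2007]
4 80.5 [-1.77  0.83] [0.5193 0.2013]
5 58.0 [-1.95  0.09] [0.5375 0.1944]
6 35.5 [-1.83 -0.66] [0.5517 0.181 ]
7 13.0 [-1.44 -1.32] [0.5597 0.1632]
8 -9.5 [-0.83 -1.77] [0.5603 0.1437]
9 -32.0 [-0.09 -1.95] [0.5534 0.1255]
10 -54.5 [ 0.66 -1.83] [0.54   0.1113]
11 -77.0 [ 1.32 -1.44] [0.5222 0.1033]
12 -99.5 [ 1.77 -0.83] [0.5027 0.1027]
13 -122.0 [ 1.95 -0.09] [0.4845 0.1096]
14 -144.5 [1.83 0.66] [0.4703 0.123 ]
15 -167.0 [1.44 1.32] [0.4623 0.1408]
```

```bash
python3 -m handwheel '[{"dx":0.83,"dy":1.77,"dz":0,"wx":0,"wy":0,"wz":0,"claw":0},{"dx":0.09,"dy":1.95,"dz":0,"wx":0,"wy":0,"wz":0,"claw":0},{"dx":-0.66,"dy":1.83,"dz":0,"wx":0,"wy":0,"wz":0,"claw":0},{"dx":-1.32,"dy":1.44,"dz":0,"wx":0,"wy":0,"wz":0,"claw":0}]'
python3 -m handwheel '[{"dx":0,"dy":0,"dz":0,"wx":0,"wy":0,"wz":0,"claw":0}]'
```

```text
clock: 8.5
position: [0.4998, 0.2013, 0.1429]
tool_rot: [-3.141, -0.0, 2.735]
force: [-3.1, -4.8, 9.7]
grip_width: 0.0203
finger_force: 79.0
clock: 8.62
position: [0.5011, 0.2016, 0.1429]
tool_rot: [3.14, 0.001, 2.734]
force: [1.8, 2.3, 6.8]
grip_width: 0.02
finger_force: 78.8
```

```bash
python3 -m handwheel '[{"dx":-1.77,"dy":0.83,"dz":0,"wx":0,"wy":0,"wz":0,"claw":0},{"dx":-1.95,"dy":0.09,"dz":0,"wx":0,"wy":0,"wz":0,"claw":0},{"dx":-1.83,"dy":-0.66,"dz":0,"wx":0,"wy":0,"wz":0,"claw":0},{"dx":-0.72,"dy":-0.66,"dz":0,"wx":0,"wy":0,"wz":0,"claw":0},{"dx":-0.72,"dy":-0.66,"dz":0,"wx":0,"wy":0,"wz":0,"claw":0}]'
python3 -m handwheel '[{"dx":-0.42,"dy":-0.88,"dz":0,"wx":0,"wy":0,"wz":0,"claw":0}]'
python3 -m handwheel '[{"dx":-0.2,"dy":-0.44,"dz":0,"wx":0,"wy":0,"wz":0,"claw":0}]'
```

```text
clock: 9.25
position: [0.559, 0.1634, 0.1428]
tool_rot: [3.142, -0.002, 2.734]
force: [-11.2, 2.5, 13.9]
grip_width: 0.0206
finger_force: 79.4
clock: 9.38
position: [0.5598, 0.154, 0.1429]
tool_rot: [3.141, -0.001, 2.734]
force: [-4.1, 4.4, 8.8]
grip_width: 0.0202
finger_force: 79.0
clock: 9.5
position: [0.5597, 0.1489, 0.1429]
tool_rot: [3.141, -0.001, 2.734]
force: [-5.2, 4.1, 8.5]
grip_width: 0.0203
finger_force: 79.0
```

```bash
python3 -m handwheel '[{"dx":-0.2,"dy":-0.44,"dz":0,"wx":0,"wy":0,"wz":0,"claw":0}]'
python3 -m handwheel '[{"dx":-0.1,"dy":-0.44,"dz":0,"wx":0,"wy":0,"wz":0,"claw":0}]'
```

```text
clock: 9.62
position: [0.5599, 0.1459, 0.143]
tool_rot: [3.139, -0.001, 2.735]
force: [-4.4, 23.2, 6.0]
grip_width: 0.0205
finger_force: 79.0
clock: 9.75
position: [0.5596, 0.145, 0.1432]
tool_rot: [3.134, -0.001, 2.737]
force: [1.6, 39.5, -1.1]
grip_width: 0.0201
finger_force: 79.3
```

The hard stop resists with 40 N at pin angle about −8°. Allowing for pin play, the socket is at about −6°, which matches the valve's pipe axis (−5.7°), so the valve is closed. Next I back off two turns, 16 rows per turn.

```bash
python3 -m handwheel '[{"dx":0.14,"dy":0.41,"dz":0,"wx":0,"wy":0,"wz":0,"claw":0},{"dx":0.83,"dy":1.77,"dz":0,"wx":0,"wy":0,"wz":0,"claw":0},{"dx":1.44,"dy":1.32,"dz":0,"wx":0,"wy":0,"wz":0,"claw":0},{"dx":1.83,"dy":0.66,"dz":0,"wx":0,"wy":0,"wz":0,"claw":0},{"dx":1.95,"dy":-0.09,"dz":0,"wx":0,"wy":0,"wz":0,"claw":0}]'
python3 -m handwheel '[{"dx":1.77,"dy":-0.83,"dz":0,"wx":0,"wy":0,"wz":0,"claw":0},{"dx":1.32,"dy":-1.44,"dz":0,"wx":0,"wy":0,"wz":0,"claw":0},{"dx":0.66,"dy":-1.83,"dz":0,"wx":0,"wy":0,"wz":0,"claw":0},{"dx":-0.09,"dy":-1.95,"dz":0,"wx":0,"wy":0,"wz":0,"claw":0}]'
```

```text
clock: 10.38
position: [0.5192, 0.2019, 0.1429]
tool_rot: [3.141, 0.002, 2.734]
force: [4.3, -3.1, 5.1]
grip_width: 0.0202
finger_force: 80.2
clock: 10.88
position: [0.4609, 0.161, 0.1429]
tool_rot: [3.14, 0.001, 2.735]
force: [1.6, 2.7, 3.8]
grip_width: 0.0199
finger_force: 80.3
```

```bash
python3 -m handwheel '[{"dx":-0.83,"dy":-1.77,"dz":0,"wx":0,"wy":0,"wz":0,"claw":0},{"dx":-1.44,"dy":-1.32,"dz":0,"wx":0,"wy":0,"wz":0,"claw":0},{"dx":-1.83,"dy":-0.66,"dz":0,"wx":0,"wy":0,"wz":0,"claw":0},{"dx":-1.95,"dy":0.09,"dz":0,"wx":0,"wy":0,"wz":0,"claw":0}]'
python3 -m handwheel '[{"dx":-1.77,"dy":0.83,"dz":0,"wx":0,"wy":0,"wz":0,"claw":0},{"dx":-1.32,"dy":1.44,"dz":0,"wx":0,"wy":0,"wz":0,"claw":0},{"dx":-0.66,"dy":1.83,"dz":0,"wx":0,"wy":0,"wz":0,"claw":0},{"dx":0.09,"dy":1.95,"dz":0,"wx":0,"wy":0,"wz":0,"claw":0}]'
```

```text
clock: 11.38
position: [0.5028, 0.1028, 0.1429]
tool_rot: [3.14, -0.0, 2.734]
force: [-2.2, 18.4, 8.9]
grip_width: 0.0201
finger_force: 80.4
clock: 11.88
position: [0.5596, 0.143, 0.1427]
tool_rot: [-3.14, -0.001, 2.733]
force: [-13.2, -4.1, 18.9]
grip_width: 0.0204
finger_force: 81.8
```

```bash
python3 -m handwheel '[{"dx":0.92,"dy":1.84,"dz":0,"wx":0,"wy":0,"wz":0,"claw":0},{"dx":1.44,"dy":1.32,"dz":0,"wx":0,"wy":0,"wz":0,"claw":0},{"dx":1.83,"dy":0.66,"dz":0,"wx":0,"wy":0,"wz":0,"claw":0},{"dx":1.95,"dy":-0.09,"dz":0,"wx":0,"wy":0,"wz":0,"claw":0}]'
python3 -m handwheel '[{"dx":1.77,"dy":-0.83,"dz":0,"wx":0,"wy":0,"wz":0,"claw":0},{"dx":1.32,"dy":-1.44,"dz":0,"wx":0,"wy":0,"wz":0,"claw":0},{"dx":0.66,"dy":-1.83,"dz":0,"wx":0,"wy":0,"wz":0,"claw":0},{"dx":-0.09,"dy":-1.95,"dz":0,"wx":0,"wy":0,"wz":0,"claw":0}]'
```

```text
clock: 12.38
position: [0.5191, 0.2021, 0.1429]
tool_rot: [3.141, 0.002, 2.733]
force: [4.2, -2.9, 6.1]
grip_width: 0.0202
finger_force: 80.5
clock: 12.88
position: [0.4607, 0.1614, 0.1429]
tool_rot: [3.14, 0.001, 2.735]
force: [2.3, 3.3, 5.0]
grip_width: 0.0202
finger_force: 80.4
```

```bash
python3 -m handwheel '[{"dx":-0.83,"dy":-1.77,"dz":0,"wx":0,"wy":0,"wz":0,"claw":0},{"dx":-1.44,"dy":-1.32,"dz":0,"wx":0,"wy":0,"wz":0,"claw":0},{"dx":-1.83,"dy":-0.66,"dz":0,"wx":0,"wy":0,"wz":0,"claw":0},{"dx":-1.95,"dy":0.09,"dz":0,"wx":0,"wy":0,"wz":0,"claw":0}]'
python3 -m handwheel '[{"dx":-1.77,"dy":0.83,"dz":0,"wx":0,"wy":0,"wz":0,"claw":0},{"dx":-1.32,"dy":1.44,"dz":0,"wx":0,"wy":0,"wz":0,"claw":0},{"dx":-0.66,"dy":1.83,"dz":0,"wx":0,"wy":0,"wz":0,"claw":0},{"dx":0.09,"dy":1.95,"dz":0,"wx":0,"wy":0,"wz":0,"claw":0}]'
python3 -m handwheel '[{"dx":0,"dy":0,"dz":0,"wx":0,"wy":0,"wz":0,"claw":0},{"dx":0,"dy":0,"dz":0,"wx":0,"wy":0,"wz":0,"claw":0}]'
```

```text
clock: 13.38
position: [0.5021, 0.1033, 0.1429]
tool_rot: [3.141, -0.0, 2.733]
force: [-3.4, 12.2, 8.8]
grip_width: 0.0203
finger_force: 80.6
clock: 13.88
position: [0.5595, 0.1437, 0.1428]
tool_rot: [-3.14, -0.001, 2.732]
force: [-10.8, -3.2, 17.3]
grip_width: 0.0201
finger_force: 81.6
clock: 14.12
position: [0.5597, 0.1449, 0.1429]
tool_rot: [3.141, 0.0, 2.734]
force: [-0.4, 2.0, 9.2]
grip_width: 0.0203
finger_force: 80.9
```

```bash
python3 -m handwheel '[{"dx":0.1,"dy":0.23,"dz":0,"wx":0,"wy":0,"wz":0,"claw":0},{"dx":0.1,"dy":0.23,"dz":0,"wx":0,"wy":0,"wz":0,"claw":0},{"dx":0.04,"dy":0.09,"dz":0,"wx":0,"wy":0,"wz":0,"claw":0},{"dx":0,"dy":0,"dz":0,"wx":0,"wy":0,"wz":0,"claw":0}]'
python3 - <<'E'
from h import *
print(monitor.observe()['position'],monitor.observe()['force'])
t=cam('top');s=cam('scene');w=cam('wrist')
o=np.hstack([cv2.resize(a,(390,390),interpolation=cv2.INTER_CUBIC) for a in(s['frame'][185:275,325:415],w['frame'][130:330,220:420])])
cv2.imwrite('pics/f1.png',o)
E
```

```text
clock: 14.62
position: [0.5598, 0.1498, 0.1429]
tool_rot: [-3.141, 0.001, 2.733]
force: [-0.5, -1.5, 10.0]
grip_width: 0.0203
finger_force: 80.9
[0.55975887 0.14977398 0.14287032] [-0.53228577 -1.51627234 10.00233646]
```

View pics/f1.png

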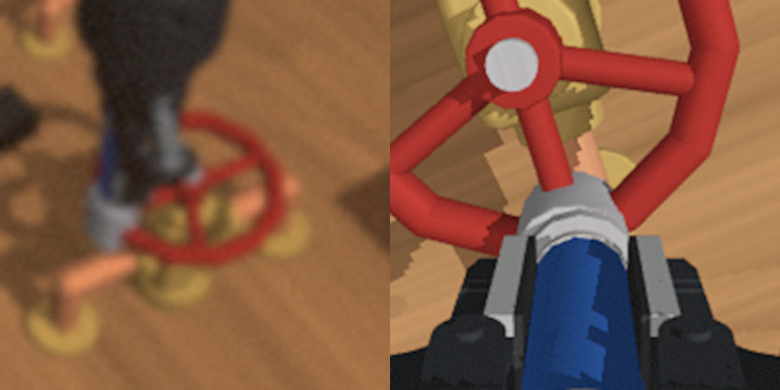

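The picture shows the collar seated on the boss (wrist crop, at about (575,215)) and the handle held. I make a last 1 mm trim, then check the whole scene.

```bash
python3 -m handwheel '[{"dx":0.04,"dy":0.08,"dz":0,"wx":0,"wy":0,"wz":0,"claw":0},{"dx":0,"dy":0,"dz":0,"wx":0,"wy":0,"wz":0,"claw":0},{"dx":0,"dy":0,"dz":0,"wx":0,"wy":0,"wz":0,"claw":0}]'
python3 - <<'E'
from h import *
d=cam('wrist')
c=lambda u,v,z:atz(d,220+(u-390)/1.95,130+v/1.95,z)[:2]
h=c(512,65,.106);print('hub',h)
for p in((532,110),(545,145),(558,180)):
    q=c(*p,.094)-h;print(np.degrees(np.arctan2(q[1],q[0])))
E
```

```text
clock: 15.15
position: [0.5597, 0.1506, 0.1429]
tool_rot: [-3.141, 0.001, 2.733]
force: [-1.5, -2.3, 9.5]
grip_width: 0.0206
finger_force: 80.9
hub [0.5129266  0.15287676]
-8.706633335648974
-6.991055687997863
-6.258828450847344
```

```bash
python3 -c "
from workcell import job_done
print(job_done())"
```

```text
the job is handed in; nothing more can be done
None
```

I moved the middle-sized handle from its cup into the larger valve's wheel, cranked it closed onto its stop (40 N) and backed it off two full turns, to about 2° by my estimate. I handed the job in at about 15 s with the handle plugged in and gripped; no verdict came back, and I took no final picture of the rest of the bench.

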